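Retire the chipped coaster

ROBOT

A 6-joint arm with a two-finger parallel gripper is mounted at the origin on a cart in front of the work surface, level with it; the furniture and walls round the work are solid. World frame = base frame: x ahead of the robot, y to its left, z up, the work surface at z = 0. Lengths are in m, angles in rad, forces in N, time in s.
With the tool pointing down it reaches from about 0.3 to 0.775 m from the base axis. Payload 14.6 kg.
Tool frame: the origin (TCP) lies at the very end of the fingers, on their centre line; the grasp point (between the pads) lies 19 mm behind it; z points along the fingers, y is the line along which they close (so a half turn about z gives the same grasp; the last joint's range is limited). The gripper opens to 94 mm and grips with 3 to 60 N. Pads are 16 mm wide; open, the fingers measure 119 mm over their backs; the gripper's body (75 mm by 177 mm) begins 78 mm behind the grasp point.
Start: joints at [-1.267, 0.3, 1.521, -0, 1.321, -0.067], TCP at [0.199, -0.513, 0.205] pointing down, gripper open.
Joint ranges: [-3.03, 3.03], [-0.79, 2.21], [0.23, 2.52], [-1.04, 4.18], [0, 3.07], [-2.55, 2.55]. Speed limits (rad/s): [2.22, 2.22, 2.57, 3.14, 3.14, 3.14].

INTERFACE

Orientations are given as [roll, pitch, yaw] about the fixed x, y, z axes, in that order (R = Rz(yaw) Ry(pitch) Rx(roll)).
In Python, from station import ctrl, cams gives the robot as it stands. The module is installed in compiled form; this text tells all that it offers.
- The arm moves only by the tool arm_command, never from a script. Its argument "plan" is a list that holds one entry, the list of rows, each a list of 7 numbers: the shift along the tool's x, y, z in parts of the range, where 1.0 means 750 mm, then the turn, a rotation vector about the tool's x, y, z in normalised numbers (1 is pi rad), then the closure, from -1 (fully open) to 1 (shut). A call has 1 to 12 rows; each row is the pose to reach, as a shift and turn from the pose commanded when the call began, along the tool's axes at that moment; what a row does not reach only later rows make up. A row lasts 1/10 s, in which the tool goes at most 50 mm and 8.59 degrees, less where a joint would pass 70% of its speed; a pose out of reach is approached as far as the arm can. No shift or turn number may pass 1 either way. A call with a gripper value outside its range is refused whole. The fingers move at their own pace and stop on an object; "squeeze" is the grip in N (left out, the last holds). Time passes only in rows, so rows that repeat a pose let the fingers close. It gives the time, the measured TCP pose, the force, the opening and the grip force at its end, in the units of the state.
- ctrl.get_obs(): the state, without advancing time (a new reading comes with each control period).
- cams.camera(name): name is "scene" or "top" or "wrist"; returns (picture, depth): 420x560x3 uint8, blue, green, red; 420x560 float32, m along the optical axis (not along the pixel's ray), 0 where there is no reading.
- cams.camera_info(name): a dict with "fx", "fy", "cx", "cy" (pixels), "dist_coeffs" ([k1, k2, p1, p2, k3] as OpenCV has them; the pictures are not rectified), "world_to_cam" (4x4, takes a point from world to camera coordinates). Camera axes: x right, y down, z forward; pixel columns grow to the right and rows downward; lengths in m; the calibration is good to about 2 mm. A picture is of the moment at which its call begins: read the wrist's pose just before it. camera_info takes no time and is no camera call; for the wrist camera it gives the pose at the moment of the call.
- ctrl.hand_in(): hands the job in; it is judged then, once.
The state is a dict: "time_s": time; "qpos": joint angles; "joint_vel": joint speeds; "tau": joint torques, N m; "ee_pos": TCP position; "eef_rot": TCP orientation; "force": force on the tool from outside, world axes, zero at the start; "moment": the same for the moment, N m; "grip_width": finger opening in m; "grip_force": force on a finger pad.
Only numpy, scipy, OpenCV 4.12 (cv2) and the standard library are available. Lean on these libraries where they do the work, as an engineer would, in place of code of your own. Each camera call takes 0.05 s, during which the arm holds its last target. There are 200 camera calls.

TASK

The top cork coaster in the wooden holder at the counter's front edge has a broken corner: swing the holder's keeper arm up and back, then press your fingertips lightly on that coaster (a kilo is plenty, never over two and a half) and, without lifting it, slide it out over the holder's low front lip and off the counter edge, so that it drops into the steel bin hanging there. Leave the two good coasters lying in the holder and lower the keeper arm gently onto them, without letting it slam. Do not disturb the glass, the salt shaker and the milk jug standing round it.

Things in the scene. Friction and masses are not known exactly. Their poses are not given: they have to be found in the camera images.
- holder: Fixed dark wooden coaster tray, 108 x 102 x 24 mm, at the counter edge, turned up to 0.2 rad. Origin: centre of underside, on the worktop (z = 0); x to its back (away from the robot), y left, z up. Floor 5 mm thick; square bay 94 x 94 mm centred on the origin. Side and back walls 4 to 5 mm thick, 24 mm high, 2 mm lower than the full stack.
- front_lip (a point): Middle of the holder's low front lip (top edge), in the holder's frame at (-50, 0, 16) mm. The lip is 4 mm thick and 16 mm high, with a 36 mm gap in its middle; it holds back the lower two coasters, and the top one passes 3 mm over it. It stands 8 to 16 mm behind the counter's front edge, which is the line x = 0.378 along world y.
- keeper (a joint): Angle (rad) of the steel keeper arm hinged at the holder's back. 0 = resting on three coasters, about -0.07 on two; it grows as the front end swings up and back; stop at 2.0. Free hinge, arm 90 g: below 1.35 it falls shut, above 1.5 it falls back to the stop and stays. Strap 12 x 3 mm, 109 mm long; a tab at its front end reaches 10 mm down before the top coaster and locks it in.
- keeper_knob (a point): Centre of the keeper arm's round wooden knob: ball of 18 mm diameter on a thin stem, 25 mm above the top coaster when shut. Pinch it from above along the holder's y axis; it turns between the fingers as the arm swings. At arm angle a it is (-75 cos a + 26 sin a, 0, 75 sin a + 26 cos a) mm from the hinge, in the holder's frame.
- keeper_hinge (a point): Point on the keeper arm's hinge axis, at (57, 0, 27.5) mm in the holder's frame; the axis runs along the holder's y.
- chipped_coaster: The bad coaster, top of the stack: loose, stiff square cork plate 90 x 90 x 7 mm, 25 to 50 g, its front left corner (-x, +y) broken off by 20 mm. Origin: centre of underside, z = 19 mm at the start; axes along the holder's, 2 mm play each way. Lacquered: friction about 0.35 on cork, 0.6 on wood, fingertips hold better. Over 25 N from the fingers is too hard; 1 mm too deep can be many newtons.
- middle_coaster: Good whole square cork coaster 90 x 90 x 7 mm under the chipped one, loose. Origin: centre of the underside, at z = 12 mm. It stays in the holder.
- lower_coaster: Good whole square cork coaster 90 x 90 x 7 mm at the bottom of the stack, loose. Origin: centre of the underside, at z = 5 mm. It stays in the holder.
- waste_bin: Fixed open stainless steel bin, 150 (x) x 250 (y) x 140 mm, walls 3 mm, hung on the counter's front edge by two flat hooks. Origin: centre of underside; x away from the robot, z up. Rim 35 mm below the worktop; back wall just before the edge; the holder stands within 25 mm of its middle in y, so what tips off the edge before the holder falls in.
- water_glass: Loose waisted clear drinking glass, 62 mm across, 88 mm high, origin at the centre of its underside; about 150 mm left of the holder. Not to be disturbed.
- salt_shaker: Loose salt shaker, 44 mm across, 90 mm high, origin at the centre of its underside; about 140 mm right of the holder. Not to be disturbed.
- milk_jug: Loose steel milk jug with a handle, 87 x 110 mm over the handle, 104 mm high, origin at the centre of its underside; about 220 mm behind the holder's middle. Not to be disturbed.
Mind the look-alikes: they are no part of the job. Leave any red look-alike of the holder alone.

How it is judged:
On the way, in this order (a step that is already met when the one before it is completed fails the run):
1. the keeper arm is swung up, the chipped coaster still in the holder (value of joint keeper above 1.3 rad and x of chipped_coaster in the frame of holder above -0.03 m), for 0.2 s.
2. the chipped coaster lies in the waste bin (x of chipped_coaster in the frame of waste_bin between -0.075 and 0.075 m and y of chipped_coaster in the frame of waste_bin between -0.125 and 0.125 m and z of chipped_coaster in the frame of waste_bin between -0.002 and 0.13 m), for 0.2 s.
At the end, for the whole second after the job is handed in: The chipped coaster lies at rest inside the waste bin; the two good coasters lie flat in the holder's bay (within 8 mm of its centre, 4 mm of their height); the keeper arm rests on them (-0.14 to -0.02 rad); glass, salt shaker and jug are within 20 mm of where they stood (all of step 2 and x of lower_coaster in the frame of holder between -0.008 and 0.008 m and y of lower_coaster in the frame of holder between -0.008 and 0.008 m and z of lower_coaster in the frame of holder between 0.001 and 0.009 m and x of middle_coaster in the frame of holder between -0.008 and 0.008 m and y of middle_coaster in the frame of holder between -0.008 and 0.008 m and z of middle_coaster in the frame of holder between 0.008 and 0.016 m and linear speed of chipped_coaster below 0.03 m/s and value of joint keeper between -0.14 and -0.02 rad and distance of each of water_glass, salt_shaker, milk_jug from where it was at the start of the episode below 0.02 m); the robot touches nothing.
It fails at once if the fingers press a coaster with more than 25 N (contact force between the fingers and chipped_coaster above 25 N or contact force between the fingers and middle_coaster above 25 N or contact force between the fingers and lower_coaster above 25 N).
It fails at once if the chipped coaster is lifted more than 40 mm above its place in the holder instead of being slid (height (world z) of chipped_coaster above 0.059 m).
It fails at once if the keeper arm is let slam (faster than 6 rad/s downwards) (velocity of joint keeper below -6 rad/s).
It fails at once if a good coaster leaves the holder (horizontal distance between any of middle_coaster, lower_coaster and holder above 0.02 m).
It fails at once if a bystander is knocked over or moved more than 30 mm (angle between any of water_glass, salt_shaker, milk_jug's own z axis and vertical above 0.35 rad or distance of any of water_glass, salt_shaker, milk_jug from where it was at the start of the episode above 0.03 m).
It also fails if it takes over 67 s, if anything falls off the work surface, if the arm or the gripper's body presses on something with over 40 N, if the wrist force passes 120 N, or if a joint passes its speed limit or range.

## Working session

There is one attempt and no reset: what is moved stays moved. The work goes in short steps, Python scripts to look and compute and a tool call to move; the robot and the scene stay as the last step left them, time stands still between calls to the robot, and variables do not carry over. Pictures are saved under pics/ and viewed, at most 13 in all, crops included, and the job is handed in when it is done.

Besides the shell and the picture viewer there is one more tool, called after "Request:" in YAML: its name, and indented under it one key for each argument. arm_command: Moves the arm, as the interface text tells. Its arguments: {"type":"object","properties":{"plan":{"type":"array"},"squeeze":{"type":"number"}},"required":["plan"]}

```bash
mkdir -p pics
cat > h.py <<'E'
import numpy as np, cv2, pickle
from station import ctrl, cams
from scipy.spatial.transform import Rotation as R
def grab(n,tag):
    i=cams.camera_info(n); p,d=cams.camera(n); pickle.dump((i,p,d),open(f'pics/{tag}.pkl','wb')); cv2.imwrite(f'pics/{tag}.png',p); return i,p,d
def load(tag): return pickle.load(open(f'pics/{tag}.pkl','rb'))
def K(i): return np.array([[i['fx'],0,i['cx']],[0,i['fy'],i['cy']],[0,0,1.]]),np.array(i['dist_coeffs'],float)
def ray(i,u,v):
    k,d=K(i); x,y=cv2.undistortPoints(np.array([[[u,v]]],float),k,d)[0,0]
    T=np.linalg.inv(np.array(i['world_to_cam'])); return T[:3,3],T[:3,:3]@np.array([x,y,1.])
def atz(i,u,v,z): o,r=ray(i,u,v); return o+r*(z-o[2])/r[2]
def dep(i,d,u,v):
    o,r=ray(i,u,v); return o+r*np.median(d[v-1:v+2,u-1:u+2])
def proj(i,P):
    k,d=K(i); T=np.array(i['world_to_cam']); return cv2.projectPoints(np.atleast_2d(P).astype(float),cv2.Rodrigues(T[:3,:3])[0],T[:3,3],k,d)[0][:,0]
def tri(*l):
    A=np.zeros((3,3));b=np.zeros(3)
    for i,u,v in l:
        o,r=ray(i,u,v); r/=np.linalg.norm(r); M=np.eye(3)-np.outer(r,r); A+=M;b+=M@o
    return np.linalg.solve(A,b)
def st():
    o=ctrl.get_obs(); print({k:np.round(o[k],4).tolist() for k in('time_s','qpos','ee_pos','eef_rot','force','grip_width','grip_force')}); return o
E
python3 - <<'E'
from h import *
st()
a=grab('scene','s0')[1];b=grab('top','t0')[1]
for n in('scene','top'):print(np.round(np.linalg.inv(cams.camera_info(n)['world_to_cam']),2).tolist())
E
```

```text
{'time_s': 0.0, 'qpos': [-1.2666, 0.3005, 1.5216, -0.0, 1.3207, -0.0666], 'ee_pos': [0.1992, -0.5124, 0.2049], 'eef_rot': [-3.1404, -0.0001, 0.3707], 'force': [0.9956, 0.479, -0.363], 'grip_width': 0.0944, 'grip_force': 0.0}
[[-0.47, -0.68, 0.56, -0.15], [-0.88, 0.36, -0.3, 0.72], [0.0, -0.64, -0.77, 0.88], [0.0, 0.0, 0.0, 1.0]]
[[-0.0, -1.0, 0.04, 0.45], [-1.0, 0.0, -0.01, 0.35], [0.01, -0.04, -1.0, 0.89], [0.0, 0.0, 0.0, 1.0]]
```

View pics/s0.png

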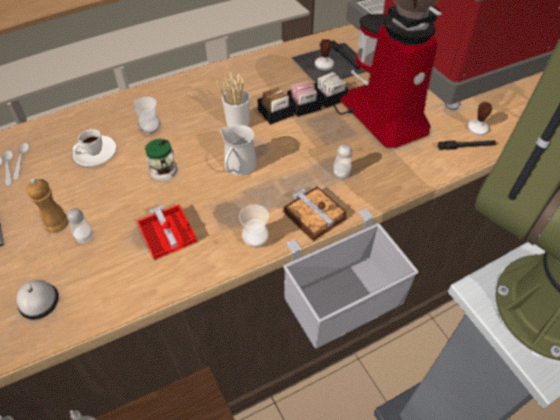

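View pics/t0.png

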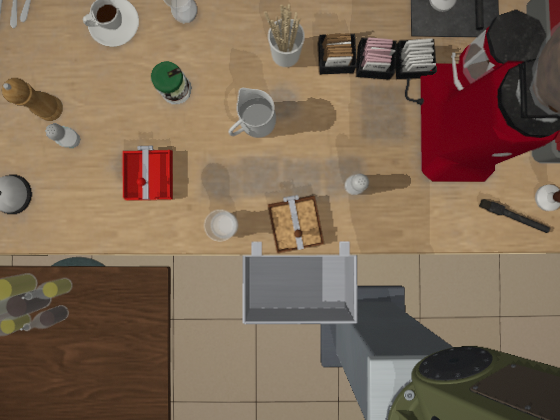

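The pictures show the holder at top (296,223) / scene (316,212), with the glass at top (221,225), the shaker at top (356,184), the jug at top (256,115) and the bin below. I'll enlarge.

Run:
```python
from h import *
a=load('t0')[1][185:260,255:335];b=load('s0')[1][175:250,275:355]
f=lambda x:cv2.resize(x,None,fx=5,fy=5,interpolation=cv2.INTER_CUBIC)
cv2.imwrite('pics/c0.png',np.hstack([f(a),f(b)]))
```

```text
(no output)
```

View pics/c0.png

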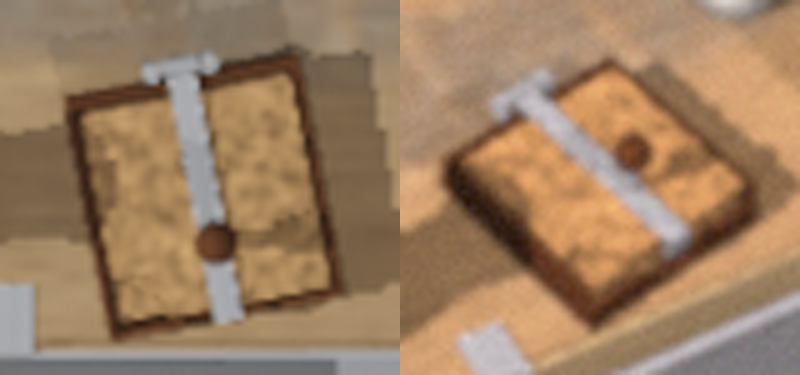

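Crop: the top view (left) shows the holder's top corners at crop (68,98), (297,55), (342,290), (115,338) and the knob at (216,242). In the scene view (right) the knob is at crop (632,152).

Run:
```python
from h import *
t=load('t0');s=load('s0');ti,si=t[0],s[0]
c=[(68,98),(297,55),(342,290),(115,338)]
P=np.array([atz(ti,255+x/5-.4,185+y/5-.4,.024) for x,y in c]);print(P.round(4).tolist())
cs=[(450,165),(612,62),(757,195),(595,325)]
for (x,y),(u,v) in zip(c,cs): print('tri',tri((ti,255+x/5-.4,185+y/5-.4),(si,275+(u-400)/5-.4,175+v/5-.4)).round(4))
print('knob',tri((ti,255+216/5-.4,185+242/5-.4),(si,275+232/5-.4,175+152/5-.4)).round(4))
print('depth knob',dep(ti,t[2],298,233),dep(ti,t[2],283,218), dep(ti,t[2],310,200))
f=(P[2]+P[3])/2;b=(P[0]+P[1])/2;print(b-f,np.arctan2(*(b-f)[[1,0]]),P.mean(0), np.arctan2(*(P[3]-P[2])[[1,0]])-np.pi/2,np.arctan2(*(P[0]-P[1])[[1,0]])-np.pi/2)
for n,u,v in(('glass',221,225),('salt',356,184),('jug',256,115)): print(n,dep(ti,t[2],u,v))
```

```text
[[0.4839, 0.376, 0.024], [0.502, 0.2793, 0.024], [0.4029, 0.2607, 0.024], [0.383, 0.3563, 0.024]]
tri [0.4841 0.3759 0.0162]
tri [0.5024 0.2789 0.0184]
tri [0.4029 0.2606 0.0166]
tri [0.3819 0.3571 0.0043]
knob [0.4247 0.316  0.0544]
depth knob [0.42429504 0.31499551 0.0613046 ] [0.454791   0.3448584  0.02508058] [0.49276486 0.28770533 0.02315866]
[0.10006145 0.01915985 0.        ] 0.18919075533021817 [0.44294833 0.3180685  0.024     ] 0.20554076567698365 0.18484129690861395
glass [0.44048417 0.47160424 0.05057079]
salt [0.52084531 0.20203685 0.08792336]
jug [0.67957481 0.40326315 0.00299729]
```

```bash
cat >> h.py <<'E'
def goal(p,yaw):
    o=ctrl.get_obs(); r=R.from_euler('xyz',o['eef_rot']); g=R.from_euler('xyz',[np.pi,0,yaw])
    print('shift mm',(r.inv().apply(np.array(p)-o['ee_pos'])*1000).round(1),'rot',(r.inv()*g).as_rotvec().round(4))
E
python3 -c "
from h import *
goal([.42,.316,.19],.19)"
```

```text
shift mm [ 506.  -692.1   15.7] rot [-1.000e-03  1.000e-04  1.808e-01]
```

The manual's scale: shifts go in shares of 750 mm and turns go in shares of pi rad. Converting my numbers, -692 mm / 750 = -0.9227, 506 mm / 750 = 0.6747, 0.181 rad / 3.1416 = 0.0576.

Request:
arm_command:
  plan:
    - [[0.6747,-0.9227,0.0213,-0.0003,0,0.0576,-1],[0.6747,-0.9227,0.0213,-0.0003,0,0.0576,-1],[0.6747,-0.9227,0.0213,-0.0003,0,0.0576,-1],[0.6747,-0.9227,0.0213,-0.0003,0,0.0576,-1],[0.6747,-0.9227,0.0213,-0.0003,0,0.0576,-1],[0.6747,-0.9227,0.0213,-0.0003,0,0.0576,-1],[0.6747,-0.9227,0.0213,-0.0003,0,0.0576,-1],[0.6747,-0.9227,0.0213,-0.0003,0,0.0576,-1],[0.6747,-0.9227,0.0213,-0.0003,0,0.0576,-1],[0.6747,-0.9227,0.0213,-0.0003,0,0.0576,-1],[0.6747,-0.9227,0.0213,-0.0003,0,0.0576,-1],[0.6747,-0.9227,0.0213,-0.0003,0,0.0576,-1]]

```text
time_s: 1.3
ee_pos: [0.3537, 0.0693, 0.1944]
eef_rot: [3.14, -0.001, 0.19]
force: [1.5, -0.9, 0.5]
grip_width: 0.0944
grip_force: 0.0
```

```bash
python3 -c "
from h import *
st();goal([.42,.316,.19],.19)"
```

```text
{'time_s': 1.3, 'qpos': [0.0925, -0.1294, 2.0135, -0.0011, 1.2565, 1.4736], 'ee_pos': [0.3537, 0.0693, 0.1944], 'eef_rot': [3.1404, -0.0008, 0.1901], 'force': [1.5376, -0.8709, 0.543], 'grip_width': 0.0944, 'grip_force': 0.0}
shift mm [ 111.7 -229.8    4.2] rot [ 0.0012 -0.0008  0.0001]
```

To row units: -230 mm / 750 = -0.3067, 112 mm / 750 = 0.1493.

Request:
arm_command:
  plan:
    - [[0.1493,-0.3067,0.0053,0,0,0,-1],[0.1493,-0.3067,0.0053,0,0,0,-1],[0.1493,-0.3067,0.0053,0,0,0,-1],[0.1493,-0.3067,0.0053,0,0,0,-1],[0.1493,-0.3067,0.0053,0,0,0,-1],[0.1493,-0.3067,0.0053,0,0,0,-1],[0.1493,-0.3067,0.0053,0,0,0,-1],[0.1493,-0.3067,0.0053,0,0,0,-1]]

```text
time_s: 2.1
ee_pos: [0.4202, 0.313, 0.1899]
eef_rot: [3.14, 0.0, 0.189]
force: [-0.0, 0.1, 0.0]
grip_width: 0.094
grip_force: 0.0
```

```bash
python3 -c "
from h import *
st();grab('wrist','w1')"
```

```text
{'time_s': 2.1, 'qpos': [0.5709, 0.2561, 1.614, -0.0011, 1.2724, 1.9527], 'ee_pos': [0.4202, 0.313, 0.1899], 'eef_rot': [3.1402, 0.0005, 0.1894], 'force': [-0.0225, 0.1074, 0.0347], 'grip_width': 0.094, 'grip_force': 0.0}
```

View pics/w1.png

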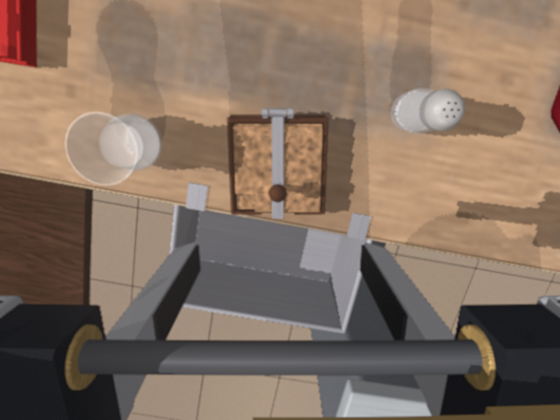

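The wrist view shows the holder square in the picture: top corners about (229,116), (327,117), (324,214), (231,213), knob at (278,193).

Run:
```python
from h import *
w,p,d=load('w1');t=load('t0')[0];s=load('s0')[0]
P=np.array([atz(w,u,v,.024) for u,v in((229,116),(327,117),(324,214),(231,213))]);print(P.round(4).tolist(),P.mean(0))
a=P[0]+P[1]-P[2]-P[3];print('yaw',np.arctan2(a[1],a[0]))
print('knob',tri((w,278,193),(t,297.8,233),(s,321,205)),tri((w,278,193),(t,297.8,233)),atz(w,278,193,.0535),dep(w,d,278,193))
print('hinge',tri((w,278,113),(t,255+180/5-.4,185+68/5-.4)))
x=proj(w,[[.4427+.057*np.cos(.19),.319+.057*np.sin(.19),.0275],[.4427,.319,.026]]);print(x)
print('strap line yaw',[atz(w,u,v,.028) for u,v in((278,120),(278,214))])
```

```text
[[0.4868, 0.377, 0.024], [0.5043, 0.2804, 0.024], [0.4043, 0.2606, 0.024], [0.3866, 0.36, 0.024]] [0.44549279 0.31949783 0.024     ]
yaw 0.18206615336439036
knob [0.42498155 0.31571025 0.05382859] [0.42391246 0.31497044 0.0484374 ] [0.42513552 0.31533909 0.0535    ] [0.42744788 0.31575762 0.06309008]
hinge [ 0.49829411  0.32870835 -0.00197553]
[[277.57341508 113.0785201 ]
 [277.74052606 169.91350075]]
strap line yaw [array([0.49223537, 0.3281136 , 0.028     ]), array([0.39621867, 0.30991055, 0.028     ])]
```

```bash
python3 -c "
from h import *
goal([.425,.3155,.037],.187)"
```

```text
shift mm [  5.1  -1.9 153.2] rot [ 0.0011 -0.0001  0.0018]
```

To row units: 153 mm / 750 = 0.204, 140 mm / 750 = 0.1867, 0.002 rad / 3.1416 = 0.0006.

Request:
arm_command:
  plan:
    - [[0.0067,-0.0027,0.0667,0.0003,0,0.0006,-0.4],[0.0067,-0.0027,0.12,0.0003,0,0.0006,-0.4],[0.0067,-0.0027,0.16,0.0003,0,0.0006,-0.4],[0.0067,-0.0027,0.1867,0.0003,0,0.0006,-0.4],[0.0067,-0.0027,0.204,0.0003,0,0.0006,-0.4],[0.0067,-0.0027,0.204,0.0003,0,0.0006,-0.4],[0.0067,-0.0027,0.204,0.0003,0,0.0006,1],[0.0067,-0.0027,0.204,0.0003,0,0.0006,1],[0.0067,-0.0027,0.204,0.0003,0,0.0006,1],[0.0067,-0.0027,0.204,0.0003,0,0.0006,1],[0.0067,-0.0027,0.204,0.0003,0,0.0006,1],[0.0067,-0.0027,0.204,0.0003,0,0.0006,1]]
  squeeze: 12

```text
time_s: 3.35
ee_pos: [0.425, 0.3168, 0.0371]
eef_rot: [-3.142, -0.0, 0.188]
force: [0.1, 1.0, 0.0]
grip_width: 0.0213
grip_force: 0.0
```

Run:
```python
from h import *
st()
k=lambda a:np.array([-75*np.cos(a)+26*np.sin(a),75*np.sin(a)+26*np.cos(a)])
for a in np.linspace(.15,1.75,12): print(round(a,2),(k(a)-k(0)).round(1))
for a in(1.8,1.9,2.0):print(a,(k(a)-k(0)).round(1))
```

```text
{'time_s': 3.35, 'qpos': [0.5715, 0.4604, 1.7308, -0.0, 0.9501, 1.9544], 'ee_pos': [0.425, 0.3168, 0.0371], 'eef_rot': [-3.1415, -0.0002, 0.1879], 'force': [0.0539, 1.0351, 0.042], 'grip_width': 0.0213, 'grip_force': 0.0}
0.15 [ 4.7 10.9]
0.3 [10.8 20.7]
0.44 [18.3 29.5]
0.59 [26.9 37.2]
0.73 [36.6 43.5]
0.88 [47.1 48.3]
1.02 [58.1 51.6]
1.17 [69.5 53.2]
1.31 [81.1 53.1]
1.46 [92.5 51.4]
1.6 [103.5  48.1]
1.75 [114.   43.2]
1.8 [117.4  41.1]
1.9 [123.9  36.6]
2.0 [129.9  31.4]
```

Request:
arm_command:
  plan:
    - [[0,0,0,0,0,0,1],[0,0,0,0,0,0,1],[0,0,0,0,0,0,1]]

```text
time_s: 3.65
ee_pos: [0.4251, 0.3164, 0.0371]
eef_rot: [3.141, 0.0, 0.188]
force: [1.0, -5.6, 2.5]
grip_width: 0.017
grip_force: 12.0
```

Request:
arm_command:
  plan:
    - [[0.0063,0.0007,-0.0145,0,0,0,1],[0.0144,0.0007,-0.0276,0,0,0,1],[0.0244,0.0007,-0.0393,0,0,0,1],[0.0359,0.0007,-0.0496,0,0,0,1],[0.0488,0.0007,-0.058,0,0,0,1],[0.0628,0.0007,-0.0644,0,0,0,1],[0.0775,0.0007,-0.0688,0,0,0,1],[0.0927,0.0007,-0.0709,0,0,0,1],[0.1081,0.0007,-0.0708,0,0,0,1],[0.1233,0.0007,-0.0685,0,0,0,1],[0.1233,0.0007,-0.0685,0,0,0,1]]

```text
time_s: 4.75
ee_pos: [0.5175, 0.3339, 0.0891]
eef_rot: [-3.141, -0.002, 0.187]
force: [1.2, -0.9, 5.7]
grip_width: 0.0171
grip_force: 12.0
```

Run:
```python
from h import *
st();p=grab('scene','s2')[1];q=grab('top','t2')[1]
f=lambda x:cv2.resize(x,None,fx=4,fy=4,interpolation=cv2.INTER_CUBIC)
cv2.imwrite('pics/c2.png',np.hstack([f(p[150:270,250:350]),f(q[150:270,240:340])]))
```

```text
{'time_s': 4.75, 'qpos': [0.5135, 0.5552, 1.4412, 0.0002, 1.1434, 1.897], 'ee_pos': [0.5175, 0.3339, 0.0891], 'eef_rot': [-3.1409, -0.0017, 0.1872], 'force': [1.2474, -0.9492, 5.7377], 'grip_width': 0.0171, 'grip_force': 12.0004}
```

View pics/c2.png

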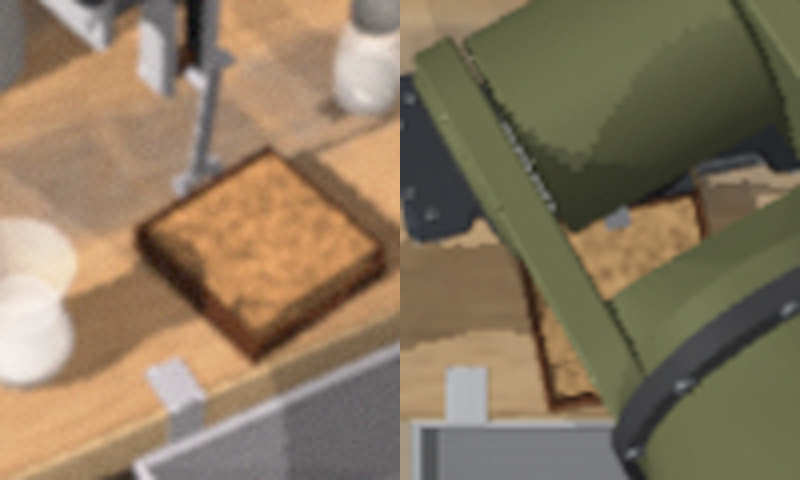

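The strap stands upright in the fingers (crop (205,120)) and the coasters are untouched. I'll continue back to about 1.92 and release there.

To row units: 32.6 mm / 750 = 0.0435, 28 mm / 750 = 0.0373.

Request:
arm_command:
  plan:
    - [[0.0147,0,0.0044,0,0,0,1],[0.0287,0,0.0109,0,0,0,1],[0.0373,0,0.0164,0,0,0,1],[0.0435,0,0.0211,0,0,0,1],[0.0435,0,0.0211,0,0,0,1],[0.0435,0,0.0211,0,0,0,0.3],[0.0435,0,0.0211,0,0,0,0.0],[0.0435,0,0.0211,0,0,0,0.0],[0.0435,0,0.0211,0,0,0,0.0],[0.0435,0,0.0211,0,0,0,0.0]]

```text
time_s: 5.85
ee_pos: [0.5479, 0.3397, 0.0726]
eef_rot: [-3.142, 0.0, 0.188]
force: [-0.5, 0.8, -0.8]
grip_width: 0.0469
grip_force: 0.0
```

Run:
```python
from h import *
st()
c,s=np.cos(.187),np.sin(.187)
H=np.array([.4427,.319,0]);f=lambda x,z:H+np.array([c*x,s*x,z])
goal(f(.02,.115),.187);goal(f(.02,.04),.187)
```

```text
{'time_s': 5.85, 'qpos': [0.4981, 0.6346, 1.3554, 0.0001, 1.1516, 1.8811], 'ee_pos': [0.5479, 0.3397, 0.0726], 'eef_rot': [-3.1416, 0.0001, 0.1878], 'force': [-0.4671, 0.8383, -0.7793], 'grip_width': 0.0469, 'grip_force': 0.0}
shift mm [-87.2   0.7 -42.4] rot [-0.      0.0001  0.0008]
shift mm [-87.2   0.7  32.6] rot [-0.      0.0001  0.0008]
```

To row units: -87 mm / 750 = -0.116, -80 mm / 750 = -0.1067, 0.001 rad / 3.1416 = 0.0003.

Request:
arm_command:
  plan:
    - [[0,0,-0.06,0,0,0,0.2],[0,0,-0.1067,0,0,0,0.2],[-0.0533,0,-0.1067,0,0,0,0.2],[-0.116,0.0009,-0.0933,0,0,0.0003,0.2],[-0.116,0.0009,-0.04,0,0,0.0003,0.2],[-0.116,0.0009,0.0067,0,0,0.0003,0.2],[-0.116,0.0009,0.0427,0,0,0.0003,0.2],[-0.116,0.0009,0.0427,0,0,0.0003,0.2],[-0.116,0.0009,0.0427,0,0,0.0003,0.2]]

```text
time_s: 6.75
ee_pos: [0.4629, 0.3229, 0.0414]
eef_rot: [-3.141, -0.0, 0.187]
force: [0.2, 0.1, -0.7]
grip_width: 0.0378
grip_force: 0.0
```

Run:
```python
from h import *
st();p=grab('scene','s3')[1]
i,w,d=grab('wrist','w3')
f=lambda x:cv2.resize(x,None,fx=4,fy=4,interpolation=cv2.INTER_CUBIC)
cv2.imwrite('pics/c3.png',np.hstack([cv2.resize(f(p[150:270,250:350]),(333,400)),cv2.resize(w,(467,400))]))
```

```text
{'time_s': 6.75, 'qpos': [0.5442, 0.5177, 1.6284, 0.0, 0.9953, 1.9281], 'ee_pos': [0.4629, 0.3229, 0.0414], 'eef_rot': [-3.1415, -0.0002, 0.1868], 'force': [0.1796, 0.0871, -0.7171], 'grip_width': 0.0378, 'grip_force': 0.0}
```

View pics/c3.png

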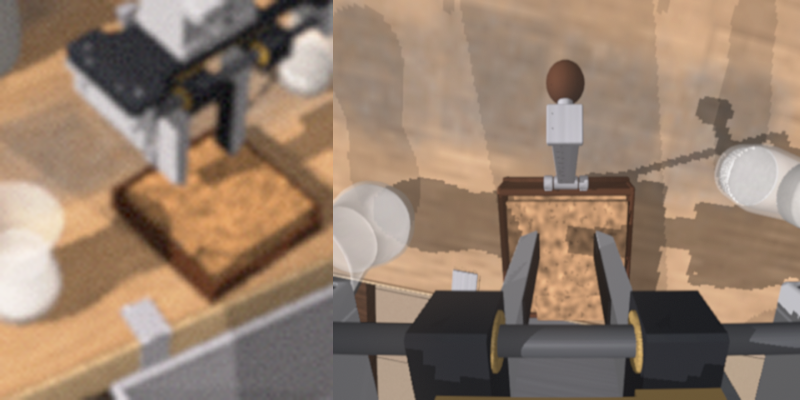

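The keeper stays at its back stop with the knob up at (565,80), and the fingertips hover over the coaster. I'll descend until they touch.

To row units: 13 mm / 750 = 0.0173, 12 mm / 750 = 0.016.

Request:
arm_command:
  plan:
    - [[0,0,0.0107,0,0,0,0.2],[0,0,0.016,0,0,0,0.2],[0,0,0.0173,0,0,0,0.2],[0,0,0.0173,0,0,0,0.2]]

```text
time_s: 7.25
ee_pos: [0.4626, 0.3227, 0.0275]
eef_rot: [3.142, 0.0, 0.187]
force: [-0.4, -0.8, 0.8]
grip_width: 0.0379
grip_force: 0.0
```

To row units: 1 mm / 750 = 0.0013, 0.7 mm / 750 = 0.0009.

Request:
arm_command:
  plan:
    - [[0,0,0.0009,0,0,0,0.2],[0,0,0.0013,0,0,0,0.2],[0,0,0.0013,0,0,0,0.2]]

```text
time_s: 7.55
ee_pos: [0.4627, 0.3227, 0.0267]
eef_rot: [-3.142, -0.0, 0.187]
force: [-1.1, 0.1, 0.5]
grip_width: 0.0379
grip_force: 0.0
```

To row units: 0.5 mm / 750 = 0.0007, 0.4 mm / 750 = 0.0005.

Request:
arm_command:
  plan:
    - [[0,0,0.0005,0,0,0,0.2],[0,0,0.0007,0,0,0,0.2],[0,0,0.0007,0,0,0,0.2]]

```text
time_s: 7.85
ee_pos: [0.4628, 0.3228, 0.0263]
eef_rot: [-3.142, -0.0, 0.187]
force: [-0.4, -1.3, 2.6]
grip_width: 0.0377
grip_force: 1.3
```

To row units: 0.3 mm / 750 = 0.0004.

Request:
arm_command:
  plan:
    - [[0,0,0.0004,0,0,0,0.2],[0,0,0.0004,0,0,0,0.2]]

```text
time_s: 8.05
ee_pos: [0.4628, 0.3228, 0.0263]
eef_rot: [-3.141, -0.0, 0.187]
force: [-2.2, -1.0, 6.8]
grip_width: 0.0375
grip_force: 3.3
```

To row units: -12 mm / 750 = -0.016, -8 mm / 750 = -0.0107.

Request:
arm_command:
  plan:
    - [[0,0,0.0003,0,0,0,0.2],[-0.0053,0,0.0003,0,0,0,0.2],[-0.0107,0,0.0003,0,0,0,0.2],[-0.016,0,0.0003,0,0,0,0.2]]

```text
time_s: 8.45
ee_pos: [0.4515, 0.3208, 0.0263]
eef_rot: [-3.141, -0.002, 0.187]
force: [2.5, 0.7, 6.2]
grip_width: 0.0374
grip_force: 2.8
```

Run:
```python
from h import *
st();p=grab('scene','s4')[1];q=load('s3')[1]
f=lambda x:cv2.resize(x[170:260,260:360],None,fx=4,fy=4,interpolation=cv2.INTER_CUBIC)
cv2.imwrite('pics/c4.png',np.hstack([f(q),f(p)]))
```

```text
{'time_s': 8.45, 'qpos': [0.5517, 0.52, 1.6681, -0.0002, 0.9512, 1.9359], 'ee_pos': [0.4515, 0.3208, 0.0263], 'eef_rot': [-3.1409, -0.0022, 0.1868], 'force': [2.4765, 0.7039, 6.2075], 'grip_width': 0.0374, 'grip_force': 2.7848}
```

View pics/c4.png

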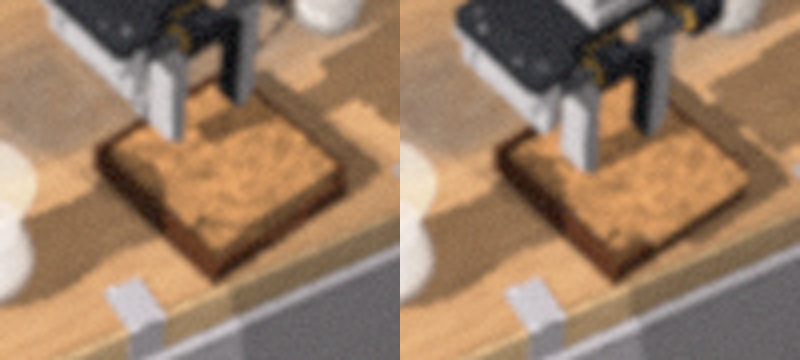

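The coaster is sliding: it now shows over the lip with its chip at (645,235), and the 2.5 N drag against 6.2 N of press fits cork on cork.

To row units: -24 mm / 750 = -0.032, -20 mm / 750 = -0.0267.

Request:
arm_command:
  plan:
    - [[-0.0053,0,0.0001,0,0,0,0.2],[-0.0107,0,0.0001,0,0,0,0.2],[-0.016,0,0.0001,0,0,0,0.2],[-0.0213,0,0.0001,0,0,0,0.2],[-0.0267,0,0.0001,0,0,0,0.2],[-0.032,0,0.0001,0,0,0,0.2]]

```text
time_s: 9.1
ee_pos: [0.4279, 0.3164, 0.0263]
eef_rot: [-3.141, -0.002, 0.187]
force: [2.3, -0.8, 6.8]
grip_width: 0.0374
grip_force: 3.2
```

To row units: -20 mm / 750 = -0.0267, -16 mm / 750 = -0.0213.

Request:
arm_command:
  plan:
    - [[-0.0053,0,0,0,0,0,0.2],[-0.0107,0,0,0,0,0,0.2],[-0.016,0,0,0,0,0,0.2],[-0.0213,0,0,0,0,0,0.2],[-0.0267,0,0,0,0,0,0.2]]

```text
time_s: 9.6
ee_pos: [0.4083, 0.3127, 0.0263]
eef_rot: [-3.141, -0.002, 0.187]
force: [2.3, 0.5, 6.4]
grip_width: 0.0371
grip_force: 3.3
```

Run:
```python
from h import *
st();p=grab('scene','s5')[1];q=grab('wrist','w5')[1]
f=lambda x:cv2.resize(x[170:260,260:360],None,fx=4,fy=4,interpolation=cv2.INTER_CUBIC)
cv2.imwrite('pics/c5.png',np.hstack([f(p),cv2.resize(q,(400,360))]))
```

```text
{'time_s': 9.6, 'qpos': [0.5825, 0.4481, 1.7825, -0.0002, 0.9084, 1.9666], 'ee_pos': [0.4083, 0.3127, 0.0263], 'eef_rot': [-3.1407, -0.0025, 0.1868], 'force': [2.3456, 0.5153, 6.4175], 'grip_width': 0.0371, 'grip_force': 3.2654}
```

View pics/c5.png

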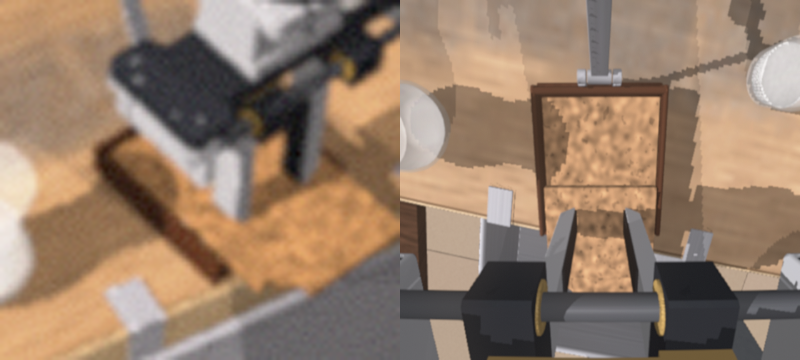

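Rear edge of the coaster is at (600,187) in the wrist view, with the good ones in place below it. I'll carry on over the lip.

To row units: -60 mm / 750 = -0.08, -53 mm / 750 = -0.0707.

Request:
arm_command:
  plan:
    - [[-0.0067,0,0,0,0,0,0.2],[-0.0147,0,0,0,0,0,0.2],[-0.0253,0,0,0,0,0,0.2],[-0.0387,0,0,0,0,0,0.2],[-0.0547,0,0,0,0,0,0.2],[-0.0707,0,0,0,0,0,0.2],[-0.08,0,0,0,0,0,0.2]]

```text
time_s: 10.4
ee_pos: [0.3473, 0.3009, 0.0254]
eef_rot: [3.141, 0.001, 0.187]
force: [-0.3, 0.0, -0.2]
grip_width: 0.0376
grip_force: 0.0
```

Run:
```python
from h import *
st();p=grab('scene','s6')[1];q=grab('wrist','w6')[1]
cv2.imwrite('pics/c6.png',np.hstack([cv2.resize(p[180:340,260:420],(400,400),interpolation=cv2.INTER_CUBIC),cv2.resize(q,(400,400))]))
```

```text
{'time_s': 10.4, 'qpos': [0.6341, 0.3519, 1.931, 0.0, 0.8592, 2.0177], 'ee_pos': [0.3473, 0.3009, 0.0254], 'eef_rot': [3.1414, 0.0005, 0.1872], 'force': [-0.3144, 0.0164, -0.1784], 'grip_width': 0.0376, 'grip_force': 0.0}
```

View pics/c6.png

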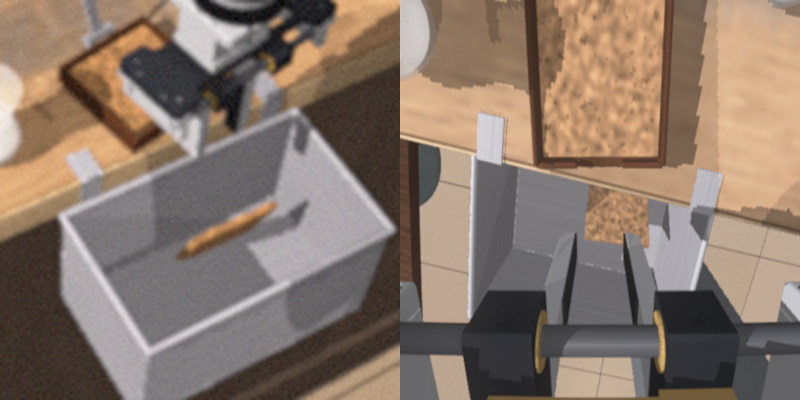

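The chipped coaster has dropped into the bin (left view (230,230)) and the holder with its good coasters is undisturbed. Next is fetching the keeper.

Run:
```python
from h import *
goal([.553,.3406,.16],.187);goal([.553,.3406,.070],.187)
```

```text
shift mm [ 208.9   -0.6 -134.5] rot [0.0001 0.0002 0.0004]
shift mm [208.9  -0.6 -44.5] rot [0.0001 0.0002 0.0004]
```

To row units: 209 mm / 750 = 0.2787, -134 mm / 750 = -0.1787.

Request:
arm_command:
  plan:
    - [[0,0,-0.06,0,0,0,0],[0,0,-0.12,0,0,0,-0.1],[0.0267,0,-0.1787,0,0,0,-0.1],[0.08,0,-0.1827,0,0,0,-0.1],[0.14,0,-0.1827,0,0,0,-0.1],[0.2,0,-0.1827,0,0,0,-0.1],[0.2533,0,-0.1827,0,0,0,-0.1],[0.2787,-0.0008,-0.1787,0,0,0,-0.1],[0.2787,-0.0008,-0.1787,0,0,0,-0.1],[0.2787,-0.0008,-0.1787,0,0,0,-0.1]]

```text
time_s: 11.5
ee_pos: [0.5538, 0.3404, 0.159]
eef_rot: [3.141, 0.001, 0.187]
force: [0.1, -0.5, 0.0]
grip_width: 0.0518
grip_force: 0.0
```

To row units: 90 mm / 750 = 0.12, 80 mm / 750 = 0.1067.

Request:
arm_command:
  plan:
    - [[0,0,0.04,0,0,0,-0.1],[0,0,0.08,0,0,0,-0.1],[0,0,0.1067,0,0,0,-0.1],[0,0,0.12,0,0,0,-0.1],[0,0,0.12,0,0,0,-0.1]]

```text
time_s: 12.0
ee_pos: [0.5531, 0.3405, 0.069]
eef_rot: [3.141, 0.001, 0.187]
force: [0.3, -0.2, 0.2]
grip_width: 0.0518
grip_force: 0.0
```

Run:
```python
from h import *
st();p=grab('scene','s7')[1];i,q,d=grab('wrist','w7')
c,s=np.cos(.187),np.sin(.187)
kn=[.4427+c*.1118,.319+s*.1118,.0849];print(kn,proj(i,[kn]))
cv2.imwrite('pics/c7.png',np.hstack([cv2.resize(p[150:310,240:400],(400,400),interpolation=cv2.INTER_CUBIC),cv2.resize(q,(400,400))]))
```

```text
{'time_s': 12.0, 'qpos': [0.4954, 0.6498, 1.3397, -0.0, 1.1534, 1.879], 'ee_pos': [0.5531, 0.3405, 0.069], 'eef_rot': [3.1412, 0.0013, 0.1872], 'force': [0.2525, -0.2161, 0.1842], 'grip_width': 0.0518, 'grip_force': 0.0}
[np.float64(0.5525509226185109), np.float64(0.33978496571712175), 0.0849] [[281.17863899 270.46264223]]
```

View pics/c7.png

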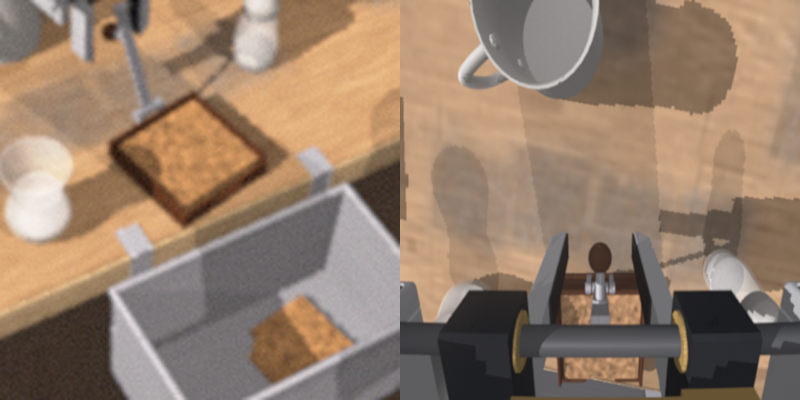

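The chipped coaster lies flat in the bin at (300,345), and the knob sits between the open fingers at (600,258). Gripping it now.

Request:
arm_command:
  plan:
    - [[0,0,0,0,0,0,1],[0,0,0,0,0,0,1],[0,0,0,0,0,0,1],[0,0,0,0,0,0,1],[0,0,0,0,0,0,1],[0,0,0,0,0,0,1],[0,0,0,0,0,0,1]]
  squeeze: 12

```text
time_s: 12.8
ee_pos: [0.554, 0.3408, 0.0697]
eef_rot: [-3.141, -0.0, 0.187]
force: [-1.2, 2.4, 0.3]
grip_width: 0.017
grip_force: 12.0
```

Run:
```python
from h import *
k=lambda a:np.array([-75*np.cos(a)+26*np.sin(a),75*np.sin(a)+26*np.cos(a)])
for a0,a1 in((2,.9),(.9,-.07)):
  for a in np.linspace(a0,a1,12)[1:]: print(round(a,2),((k(a)-k(a0))*[1,-1]).round(1).tolist())
```

```text
1.9 [-6.0, -5.2]
1.8 [-12.5, -9.8]
1.7 [-19.4, -13.6]
1.6 [-26.7, -16.8]
1.5 [-34.2, -19.3]
1.4 [-42.0, -21.0]
1.3 [-49.9, -21.8]
1.2 [-57.8, -21.9]
1.1 [-65.7, -21.3]
1.0 [-73.5, -19.8]
0.9 [-81.1, -17.5]
0.81 [-6.5, 2.6]
0.72 [-12.7, 5.8]
0.64 [-18.7, 9.5]
0.55 [-24.3, 13.7]
0.46 [-29.5, 18.4]
0.37 [-34.2, 23.5]
0.28 [-38.5, 29.0]
0.19 [-42.3, 34.9]
0.11 [-45.6, 41.1]
0.02 [-48.3, 47.6]
-0.07 [-50.4, 54.2]
```

Request:
arm_command:
  plan:
    - [[-0.008,0,-0.0069,0,0,0,1],[-0.0167,0,-0.0131,0,0,0,1],[-0.0259,0,-0.0181,0,0,0,1],[-0.0356,0,-0.0224,0,0,0,1],[-0.0456,0,-0.0257,0,0,0,1],[-0.056,0,-0.028,0,0,0,1],[-0.0665,0,-0.0291,0,0,0,1],[-0.0771,0,-0.0292,0,0,0,1],[-0.0876,0,-0.0284,0,0,0,1],[-0.098,0,-0.0264,0,0,0,1],[-0.1081,0,-0.0233,0,0,0,1],[-0.1081,0,-0.0233,0,0,0,1]]

```text
time_s: 14.0
ee_pos: [0.4733, 0.3253, 0.0869]
eef_rot: [3.141, 0.001, 0.187]
force: [-1.4, 2.9, 2.3]
grip_width: 0.017
grip_force: 12.0
```

To row units: -47.5 mm / 750 = -0.0633, -45.6 mm / 750 = -0.0608.

Request:
arm_command:
  plan:
    - [[-0.0087,0,0.0035,0,0,0,1],[-0.0169,0,0.0077,0,0,0,1],[-0.0249,0,0.0127,0,0,0,1],[-0.0324,0,0.0183,0,0,0,1],[-0.0393,0,0.0245,0,0,0,1],[-0.0456,0,0.0313,0,0,0,1],[-0.0513,0,0.0387,0,0,0,1],[-0.0564,0,0.0465,0,0,0,1],[-0.0608,0,0.0548,0,0,0,1],[-0.0633,0,0.06,0,0,0,1],[-0.0633,0,0.06,0,0,0,1]]

```text
time_s: 15.1
ee_pos: [0.4273, 0.3166, 0.0414]
eef_rot: [3.141, 0.0, 0.187]
force: [-0.1, 2.2, -1.2]
grip_width: 0.017
grip_force: 12.0
```

To row units: 9 mm / 750 = 0.012, 8 mm / 750 = 0.0107.

Request:
arm_command:
  plan:
    - [[-0.0013,0,0.004,0,0,0,1],[-0.0027,0,0.008,0,0,0,1],[-0.0036,0,0.0107,0,0,0,1],[-0.004,0,0.012,0,0,0,1],[-0.004,0,0.012,0,0,0,1]]

```text
time_s: 15.6
ee_pos: [0.4247, 0.3161, 0.0329]
eef_rot: [3.142, -0.0, 0.187]
force: [0.0, 1.2, -0.0]
grip_width: 0.0171
grip_force: 12.0
```

To row units: 1 mm / 750 = 0.0013, 0.7 mm / 750 = 0.0009.

Request:
arm_command:
  plan:
    - [[0,0,0.0009,0,0,0,1],[0,0,0.0013,0,0,0,1],[0,0,0.0013,0,0,0,1]]

```text
time_s: 15.9
ee_pos: [0.4246, 0.3161, 0.0323]
eef_rot: [3.142, -0.0, 0.187]
force: [-3.6, 0.1, 4.6]
grip_width: 0.0169
grip_force: 12.0
```

Contact: the strap rests on the coasters. I'll release, rise straight up and back off.

Request:
arm_command:
  plan:
    - [[0,0,-0.0005,0,0,0,1],[0,0,-0.0005,0,0,0,0],[0,0,-0.0005,0,0,0,-0.1],[0,0,-0.0005,0,0,0,-0.1],[0,0,-0.0133,0,0,0,-0.1],[0,0,-0.0533,0,0,0,-0.1],[0,0,-0.1133,0,0,0,-0.1],[0,0,-0.1733,0,0,0,-0.1],[-0.04,0.0667,-0.2133,0,0,0,-0.1],[-0.08,0.1333,-0.2133,0,0,0,-0.1],[-0.08,0.1867,-0.2133,0,0,0,-0.1],[-0.08,0.1867,-0.2133,0,0,0,-0.1]]

```text
time_s: 17.1
ee_pos: [0.3913, 0.1644, 0.1934]
eef_rot: [3.141, -0.002, 0.184]
force: [-0.4, 0.3, -0.6]
grip_width: 0.0517
grip_force: 0.0
```

Run:
```python
from h import *
st();p=grab('scene','s8')[1];t=grab('top','t8')[1]
cv2.imwrite('pics/c8.png',np.hstack([cv2.resize(p[100:340,200:440],(400,400),interpolation=cv2.INTER_CUBIC),cv2.resize(t[90:330,180:420],(400,400),interpolation=cv2.INTER_CUBIC)]))
```

```text
{'time_s': 17.1, 'qpos': [0.3118, 0.0263, 1.8685, -0.0006, 1.2447, 1.6983], 'ee_pos': [0.3913, 0.1644, 0.1934], 'eef_rot': [3.1413, -0.002, 0.1845], 'force': [-0.363, 0.3242, -0.5545], 'grip_width': 0.0517, 'grip_force': 0.0}
```

View pics/c8.png

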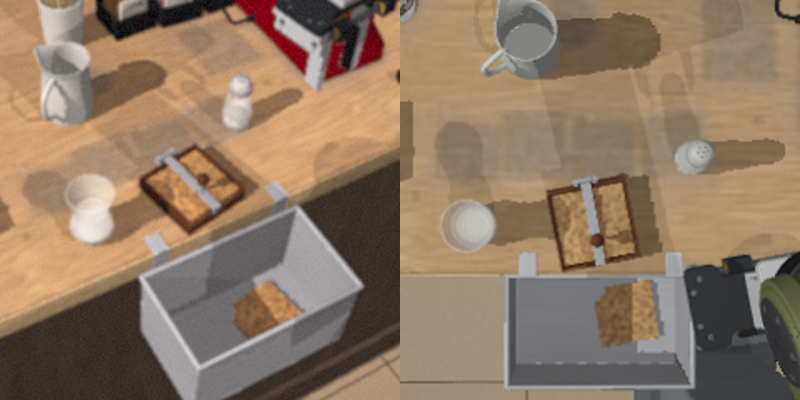

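The keeper is shut on the two good coasters (top crop (595,215)), the chipped coaster is in the bin at (628,312), the bystanders are where they stood, and the arm is clear.

```bash
python3 -c "
from h import *
print(ctrl.hand_in())"
```

```text
the job is handed in; nothing more can be done
None
```

I slid the chipped coaster into the bin, lowered the keeper arm gently onto the two good coasters and handed the job in at about 17 s; the last pictures show glass, shaker and jug where they stood, but the hand-in returned no verdict.

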